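# Feel the gap under the sample door

## Robot

A 6-joint arm with a two-finger parallel gripper is mounted at the origin on a cart in front of the work surface, level with it; the furniture and walls round the work are solid. World frame = base frame: x ahead of the robot, y to its left, z up, the work surface at z = 0. Lengths are in m, angles in rad, forces in N, time in s.
With the tool pointing down it reaches from about 0.3 to 0.775 m from the base axis. Payload 14.6 kg.
Tool frame: the origin (TCP) lies midway between the tips of the shut fingers; the grasp point (between the pads) lies 19 mm behind it (r.tcp_to_grasp is the z of the grasp point in the tool frame, in m); z points along the fingers, y is the line along which they close (so a half turn about z gives the same grasp; the last joint's range is limited). The gripper opens to 85 mm and grips with 20 to 120 N. Pads are 22 mm wide; open, the fingers measure 114 mm over their backs; the gripper's body (76 mm by 85 mm) begins 54 mm behind the grasp point. The pads swing forward as they close: fully open they stand 13 mm farther back than shut.
Start: joints at [1.223, 0.3, 1.521, -0, 1.321, -0.067], TCP at [0.152, 0.528, 0.231] pointing down, gripper open.
Joint ranges: [-3.03, 3.03], [-0.79, 2.21], [0.23, 2.52], [-1.04, 4.18], [0, 3.07], [-2.55, 2.55]. Speed limits (rad/s): [2.22, 2.22, 2.57, 3.14, 3.14, 3.14].

## Interface

Orientations are given as a unit quaternion [x, y, z, w].
In Python, from bench import r gives the robot as it stands. The module is installed in compiled form; this text tells all that it offers.
- The arm moves only by the shell command python3 -m creep 'ROWS' [FORCE]. ROWS is JSON, a list that holds one entry, the list of rows, each a list of 7 numbers: the closure in counts, from 0 (fully open) to 255 (shut), then the shift along the tool's x, y, z in cm, then the turn, a rotation vector about the tool's x, y, z in degrees. In form: [[[hand, tx, ty, tz, wx, wy, wz], ...]]. A call has 1 to 10 rows; each row shifts and turns the commanded pose from where the row before left it, along the tool's axes as they then stand; what a row does not reach is not made up. A row lasts 1/8 s, in which the tool goes at most 62.5 mm and 10.7 degrees, less where a joint would pass 70% of its speed; a pose out of reach is approached as far as the arm can. A call is refused whole if a number of a shift passes 6.25 or a number of a turn 10.7, either way. A call with a gripper value outside its range is refused whole. The fingers move at their own pace and stop on an object; FORCE is the grip in N (left out, the last holds). Time passes only in rows, so rows that do not move let the fingers close. It gives the time, the measured TCP pose, the force, the opening and the grip force at its end, in the units of the state.
- r.get_state(): the state, without advancing time (a new reading comes with each control period).
- r.get_image(name): name is "scene" or "top"; returns a dict with "image" (384x512x3 uint8, red, green, blue), "z_map" (384x512 float32, m along the optical axis (not along the pixel's ray), 0 where there is no reading), "intrinsics" (3x3 intrinsics, pixels), "xyz" and "orientation" of the camera in the world. Camera axes: x right, y up, looking along -z (the intrinsics and any distortion apply to the point x, -y, -z); pixel columns grow to the right and rows downward; lengths in m; the calibration is good to about 2 mm. A picture is of the moment at which its call begins.
- r.job_done(): hands the job in; it is judged then, once.
The state is a dict: "time_s": time; "joint_positions": joint angles; "joint_velocities": joint speeds; "effort": joint torques, N m; "tcp_pos": TCP position; "ee_rot": TCP orientation; "wrist_force": force on the tool from outside, world axes, zero at the start; "wrist_torque": the same for the moment, N m; "opening": finger opening in m; "gripper_force": force on a finger pad.
Only numpy, scipy, OpenCV 4.12 (cv2) and the standard library are available. Lean on these libraries where they do the work, as an engineer would, in place of code of your own. Each camera call takes 0.05 s, during which the arm holds its last target. There are 200 camera calls.

## Task

Check the gap under the little sample door with the feeler gauge that drags in it: of the two gauges on the bench, take the one with the blade thicker than the gap. Holding its wooden grip, slide the blade flat along the bench under the door from the front (the robot's side), bevelled tip first, so that it drags and lifts the leaf a little, until the tip comes out behind the door. Leave it lying there, let go of it, and leave the other gauge where it lies.

Things in the scene. Friction and masses are not known exactly. Their poses are not given: they have to be found in the camera images.
- thick_gauge_grip (a point): Gauge to use: brown wooden grip 44 (x) x 26 x 40 mm high with a steel blade out of its front, 14 mm thick, 28 wide, 160 g, lying on or half on a 2 mm mat. Point: centre of the grip, 20 mm above its underside, level with the blade's. x points along the blade; the tip is 132 mm ahead of the point, its last 20 mm bevelled on top from 14 down to 4 mm. It starts pointing roughly away from the robot.
- thin_gauge_grip (a point): The other gauge, to be left alone: same grip and blade length, but the blade is only 6 mm thick, so that it passes under the door loosely. Point: centre of its grip, 20 mm above its underside; x points along the blade to the tip.
- door_frame: Sample door fixed to the bench: two brown jambs 66 mm high, 40 deep (x), 104 apart; between them a pale leaf 20 thick, 96 wide, over a 10 mm gap to the bare bench; a tie rail behind at the top; steel feet 6 mm high reach to y = +-97. Origin: on the bench, midway under the leaf. x points through the door from front to back, roughly away from the robot; y along the door.
- door_leaf (a joint): How far the door leaf is lifted (m): 0 hanging at rest with its 10 mm gap, up to 0.03. The leaf (350 g) slides freely straight up on its lift-off hinges and falls back by its weight; the thick blade under it lifts it about 0.004. Pushing the blade in takes about 10 N.

How it is judged:
On the way:
1. the thick blade, held by its grip, is under the door leaf and lifts it (contact force between the fingers and thick_gauge above 1 N and contact force between thick_gauge and door_leaf above 0.3 N and value of joint door_leaf above 0.001 m and x of thick_gauge_grip in the frame of door_frame between -0.142 and -0.02 m), for 0.1 s.
At the end, for the whole second after the job is handed in: The thick gauge lies let go and at rest, flat (within 7 degrees), grip in front of the door, blade square to it within 20 degrees, tip showing behind the leaf (grip centre at most 122 mm before the leaf's middle); the leaf rests on the blade, lifted 2 to 8 mm (x of thick_gauge_grip in the frame of door_frame between -0.122 and -0.02 m and angle between the x axis of thick_gauge_grip and the x axis of door_frame, either way round below 0.35 rad and angle between thick_gauge_grip's own z axis and vertical below 0.12 rad and height (world z) of thick_gauge_grip below 0.03 m and value of joint door_leaf between 0.002 and 0.008 m and contact force between thick_gauge and door_leaf above 0.3 N and linear speed of thick_gauge below 0.02 m/s); the robot touches nothing.
It fails at once if the thin gauge is moved more than 30 mm (distance of thin_gauge_grip from where it was at the start of the episode above 0.03 m).
It also fails if it takes over 40 s, if anything falls off the work surface, if the arm or the gripper's body presses on something with over 40 N, if the wrist force passes 120 N, or if a joint passes its speed limit or range.

## Working session

There is one attempt and no reset: what is moved stays moved. The work goes in short steps, Python scripts to look and compute and a shell command to move; the robot and the scene stay as the last step left them, time stands still between calls to the robot, and variables do not carry over. Pictures are saved under pics/ and viewed, at most 10 in all, crops included, and the job is handed in when it is done.

```bash
mkdir -p pics
python3 - <<'E'
from bench import r
import cv2,numpy as np
for n in("scene","top"):
    d=r.get_image(n); np.savez(f"/tmp/{n}.npz",**d); cv2.imwrite(f"pics/{n}0.png",d["image"][:,:,::-1])
    print(n,d["xyz"],d["orientation"],d["intrinsics"])
print(r.get_state(),r.tcp_to_grasp)
E
```

```text
scene [-0.25538231 -0.31034482  0.72689173] [ 0.38724596 -0.24324581 -0.45243373  0.76562116] [[493.68614567   0.         259.45982202]
 [  0.         493.68614567 194.19229449]
 [  0.           0.           1.        ]]
top [0.47674934 0.09827612 0.98597344] [ 0.03199169 -0.02062987 -0.7029809   0.71018927] [[363.45782759   0.         251.10583267]
 [  0.         363.45782759 185.74218173]
 [  0.           0.           1.        ]]
{'time_s': 0.1, 'joint_positions': array([ 1.22342362e+00,  3.00422988e-01,  1.52152419e+00, -1.23008612e-06,
        1.32068034e+00, -6.66166730e-02]), 'joint_velocities': array([-0.00015555, -0.00368021, -0.00180577,  0.00121764,  0.00049738,
       -0.00094953]), 'effort': array([ 1.22812606e-03, -5.44379747e+01, -3.62378490e+01, -6.58056479e-05,
        2.97572995e-03,  4.58853060e-05]), 'tcp_pos': array([0.15233664, 0.52826739, 0.23077177]), 'ee_rot': array([ 1.39917252e-01,  9.90163065e-01, -5.06512182e-04, -1.05760054e-04]), 'wrist_force': array([ 0.49384917, -0.31089971, -0.36786878]), 'wrist_torque': array([-0.04990253,  0.02075424,  0.03463595]), 'gripper_force': 0.0, 'opening': 0.08541931433635766} -0.0187
```

View pics/scene0.png

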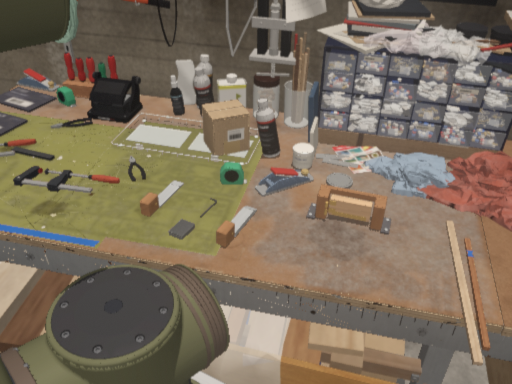

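View pics/top0.png

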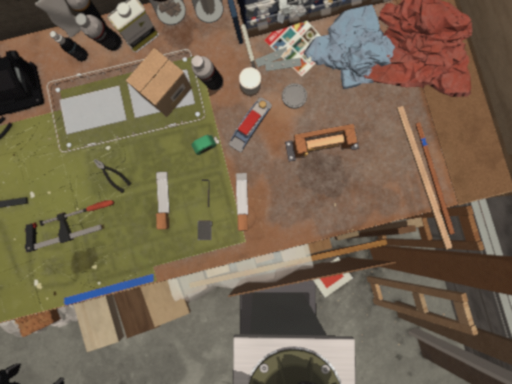

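Scene: gauges with grips at about (149,204) and (228,233), door at (351,207). Top: grips at (162,217) and (241,213), door leaf at (325,142). Next I measure blade heights to tell thick from thin.

```bash
cat > h.py <<'E'
import numpy as np,cv2
from scipy.spatial.transform import Rotation as R
def load(n): return dict(np.load(f"/tmp/{n}.npz"))
def ray(d,u,v):
    K=d["intrinsics"];u=np.asarray(u,float);v=np.asarray(v,float)
    c=np.stack([(u-K[0,2])/K[0,0],-(v-K[1,2])/K[1,1],-np.ones_like(u)],-1)
    return c@R.from_quat(d["orientation"]).as_matrix().T
def plane(d,u,v,z):
    q=ray(d,u,v);return d["xyz"]+q*((z-d["xyz"][2])/q[...,2])[...,None]
def cloud(d):
    v,u=np.mgrid[:384,:512];return d["xyz"]+ray(d,u,v)*d["z_map"][...,None]
def tri(d1,p1,d2,p2):
    a=ray(d1,*p1);b=ray(d2,*p2);s=np.linalg.lstsq(np.c_[a,-b],d2["xyz"]-d1["xyz"],rcond=None)[0]
    A=d1["xyz"]+s[0]*a;B=d2["xyz"]+s[1]*b;return (A+B)/2,np.linalg.norm(A-B)
E
python3 - <<'E'
from h import *
boxes={"scene":{"L":(130,170,190,220),"R":(210,198,265,250),"D":(300,180,395,240)},"top":{"L":(148,165,178,235),"R":(228,165,254,235),"D":(280,118,362,165)}}
for n in boxes:
    d=load(n);P=cloud(d);hsv=cv2.cvtColor(d["image"],cv2.COLOR_RGB2HSV)
    for k,(a,b,c,e) in boxes[n].items():
        s=np.zeros((384,512),bool);s[b:e,a:c]=1
        H,S,V=[hsv[...,i] for i in range(3)]
        ms={"blade":s&(S<50)&(V>140),"grip":s&((H<14)|(H>172))&(S>95)&(V>110)} if k!="D" else {"leaf":s&(V>170)&(S>50)}
        for m,M in ms.items():
            M=M.astype(np.uint8);nn,l,st,_=cv2.connectedComponentsWithStats(M)
            if nn<2: print(n,k,m,0);continue
            M=l==1+st[1:,4].argmax();p=P[M];v,u=np.where(M)
            print(n,k,m,M.sum(),"px",u.mean().round(1),v.mean().round(1),"med",np.median(p,0).round(4),"z pct",np.percentile(p[:,2],[5,25,50,75,95]).round(4),"rect",cv2.minAreaRect(np.c_[u,v].astype(np.float32)))
a=load("scene")["image"][160:260,120:400,::-1];b=load("top")["image"][110:240,140:370,::-1]
cv2.imwrite("pics/c.png",np.vstack([cv2.resize(a,(780,279),interpolation=3),cv2.resize(b,(780,320),interpolation=3)[:, :]]))
E
```

```text
scene L blade 262 px 168.4 191.0 med [0.5366 0.3548 0.0074] z pct [0.0025 0.0061 0.0074 0.0085 0.0099] rect ((168.11676025390625, 190.97946166992188), (9.074824333190918, 32.55099868774414), 46.332218170166016)
scene L grip 69 px 144.8 206.7 med [0.4333 0.3439 0.0309] z pct [0.0153 0.0227 0.0309 0.0378 0.0411] rect ((144.84616088867188, 207.2307891845703), (9.178570747375488, 11.65926456451416), 7.125016689300537)
scene R blade 279 px 242.1 216.3 med [0.5328 0.1393 0.0143] z pct [0.0013 0.013  0.0143 0.0153 0.0167] rect ((241.59854125976562, 216.47007751464844), (11.334901809692383, 31.88603401184082), 42.137596130371094)
scene R grip 102 px 223.0 236.6 med [0.4317 0.1302 0.0277] z pct [0.0097 0.0186 0.0277 0.0373 0.0402] rect ((223.5600128173828, 232.92001342773438), (12.80588150024414, 23.76849365234375), 22.833654403686523)
scene D leaf 246 px 351.0 200.3 med [ 0.6635 -0.0731  0.0556] z pct [-0.0002  0.0542  0.0556  0.0565  0.0577] rect ((351.260009765625, 200.8199920654297), (41.94864273071289, 6.88709020614624), 10.30484676361084)
top L blade 432 px 162.2 191.7 med [0.5304 0.354
[... 166 characters left out ...]
rip 141 px 161.0 220.4 med [0.4555 0.3467 0.0423] z pct [0.0392 0.041  0.0423 0.0433 0.0442] rect ((161.0, 220.5), (15.0, 8.0), 90.0)
top R blade 439 px 241.4 193.1 med [0.5293 0.1404 0.0148] z pct [0.0031 0.0131 0.0148 0.0161 0.018 ] rect ((241.35614013671875, 193.04763793945312), (40.339996337890625, 10.865571975708008), 87.61405944824219)
top R grip 493 px 248.0 211.9 med [0.4657 0.1193 0.0015] z pct [-0.0021 -0.0001  0.0015  0.0399  0.0433] rect ((245.5, 205.5), (57.0, 15.0), 90.0)
top D leaf 267 px 324.7 140.9 med [ 0.6636 -0.0755  0.0563] z pct [0.0538 0.0552 0.0563 0.0578 0.0591] rect ((324.9560852050781, 140.79513549804688), (7.822420120239258, 36.458065032958984), 77.90524291992188)
```

View pics/c.png

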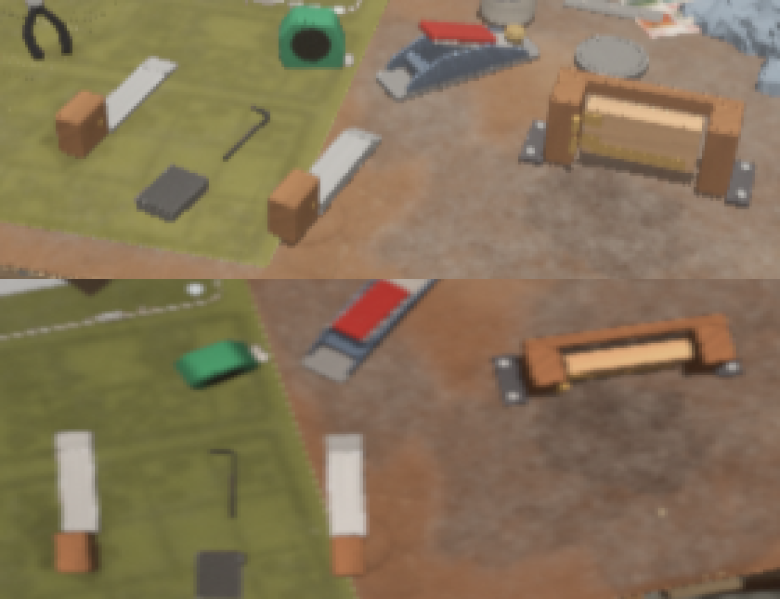

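The crop confirms the right-hand gauge (top view, x≈241) is the thick one: blade top reads about 14.5 mm against 8 mm for the left. The door is clear in front. Now exact poses.

Run:
```python
from h import *
S,T=load("scene"),load("top")
def rect(p):
    c,w,a=cv2.minAreaRect((p[:,:2]*1000).astype(np.float32)); return np.round(c,1),np.round(w,1),round(a,1)
def big(M):
    nn,l,st,_=cv2.connectedComponentsWithStats(M.astype(np.uint8));return l==1+st[1:,4].argmax()
for n,d in(("scene",S),("top",T)):
    P=cloud(d);x,y,z=P[...,0],P[...,1],P[...,2]
    hsv=cv2.cvtColor(d["image"],cv2.COLOR_RGB2HSV)
    near=(x>.38)&(x<.62)&(abs(y-.135)<.05)
    bl=big(near&(hsv[...,1]<60)&(hsv[...,2]>130)&(z>.004)&(z<.024))
    g=big(near&(z>.035)&(z<.05))
    v,u=np.where(bl);q=plane(d,u,v,.015);print(n,"blade plane",rect(q),q.mean(0).round(4),"topz",np.median(z[bl]))
    v,u=np.where(g);q=plane(d,u,v,.0405);print(n,"grip top",rect(q),q.mean(0).round(4),np.median(z[g]))
    nd=(x>.58)&(x<.76)&(abs(y+.075)<.12)
    lf=big(nd&(hsv[...,2]>170)&(hsv[...,1]>50)&(z>.045));v,u=np.where(lf);q=plane(d,u,v,.0555)
    print(n,"leaf",rect(q),q.mean(0).round(4),np.median(z[lf]))
    j=nd&(z>.060)&(z<.075);q=P[j];print(n,"jamb/rail tops",rect(q),np.median(q[:,2]),np.percentile(q,[2,98],axis=0).round(3))
    th=big((x>.38)&(x<.62)&(abs(y-.35)<.05)&(z>.035)&(z<.05));print("thin grip",P[th].mean(0).round(3))
# two-view height: grip top centroids and leaf centroids
def cen(d,f):
    P=cloud(d);v,u=np.where(f(d,P));return u.mean(),v.mean()
for nm,f in(("grip",lambda d,P:big((P[...,0]>.38)&(P[...,0]<.5)&(abs(P[...,1]-.135)<.05)&(P[...,2]>.036)&(P[...,2]<.05))),
 ("leaf",lambda d,P:big((P[...,0]>.58)&(abs(P[...,1]+.075)<.12)&(P[...,2]>.048)&(P[...,2]<.06)&(cv2.cvtColor(d["image"],cv2.COLOR_RGB2HSV)[...,2]>170)))):
    print("tri",nm,tri(S,cen(S,f),T,cen(T,f)))
```

```text
scene blade plane (array([522.7, 139.7]), array([97.8, 30.8]), 0.5) [0.5294 0.1386 0.015 ] topz 0.014371253051494781
scene grip top (array([448.4, 134. ]), array([27.9, 49.1]), 89.0) [0.4488 0.1344 0.0405] 0.04051285321470238
scene leaf (array([663.3, -75.8]), array([26.5, 95. ]), 15.1) [ 0.6621 -0.0752  0.0555] 0.055806549432294794
scene jamb/rail tops (array([668.1, -74.6]), array([ 54.1, 155.9]), 11.5) 0.06516391417666167 [[ 0.632 -0.151  0.06 ]
 [ 0.701 -0.     0.068]]
thin grip [0.451 0.346 0.04 ]
top blade plane (array([529.6, 139.8]), array([107.2,  29.4]), 0.7) [0.5284 0.1391 0.015 ] topz 0.014905595472445021
top grip top (array([452.8, 135.2]), array([41.3, 23.4]), 0.7) [0.453  0.1351 0.0405] 0.04127692594227672
top leaf (array([664.3, -75.9]), array([20.4, 94.1]), 12.7) [ 0.664  -0.0753  0.0555] 0.05632415897249432
top jamb/rail tops (array([669.3, -75.7]), array([ 49.9, 156. ]), 10.9) 0.06622323063414598 [[ 0.635 -0.151  0.061]
 [ 0.704 -0.     0.069]]
thin grip [0.455 0.346 0.042]
tri grip (array([0.45257871, 0.13591222, 0.03754074]), np.float64(0.0015088075941609056))
tri leaf (array([ 0.66409216, -0.0751641 ,  0.05423094]), np.float64(0.0006671580432143765))
```

```bash
python3 -m creep '[[[0,0,0,0,0,0,-9],[0,0,0,0,0,0,-9],[0,-2.86,-4.02,0,0,0,0],[0,-2.86,-4.02,0,0,0,0],[0,-2.86,-4.02,0,0,0,0],[0,-2.86,-4.02,0,0,0,0],[0,-2.86,-4.02,0,0,0,0],[0,-2.86,-4.02,0,0,0,0],[0,-2.86,-4.02,0,0,0,0],[0,-2.86,-4.02,0,0,0,0]]]' 60
cat > st.py <<'E'
from h import *
from bench import r
import sys
s=r.get_state();p=s["tcp_pos"];M=R.from_quat(s["ee_rot"]).as_matrix()
print("t",s["time_s"],"tcp",p.round(4),"yaw",np.degrees(np.arctan2(-M[1,0],-M[0,0])).round(2),"tilt z",M[:,2].round(3),"F",s["wrist_force"].round(1),"op",round(s["opening"],4),"gf",s["gripper_force"])
t=np.array([float(a) for a in sys.argv[1:4]]);print("tool-axis shift cm",(M.T@(t-p)*100).round(2))
E
python3 st.py .452 .136 .10
```

```text
time_s: 1.35
tcp_pos: [0.3925, 0.2132, 0.2312]
ee_rot: [-0.017, 1.0, -0.0, -0.0]
wrist_force: [0.3, 0.5, -0.4]
opening: 0.0853
gripper_force: 0.0
t 1.35 tcp [0.3925 0.2132 0.2312] yaw 1.91 tilt z [-0. -0. -1.] F [ 0.3  0.5 -0.4] op 0.0853 gf 0.0
tool-axis shift cm [-5.69 -7.92 13.12]
```

```bash
python3 -m creep '[[[0,-2.85,-3.96,2,0,0,0],[0,-2.84,-3.96,3,0,0,0],[0,0,0,4.1,0,0,0],[0,0,0,4,0,0,0],[0,0,0,0,0,0,0]]]' >/dev/null
python3 st.py .452 .136 .008
python3 - <<'E'
from h import *
from bench import r
d=r.get_image("scene");np.savez("/tmp/scene.npz",**d)
cv2.imwrite("pics/g1.png",cv2.resize(d["image"][130:280,130:330,::-1],(800,600),interpolation=3))
E
```

```text
t 1.975 tcp [0.4499 0.137  0.0982] yaw 1.9 tilt z [-0.005 -0.001 -1.   ] F [ 0.6 -0.1  0.6] op 0.0852 gf 0.0
tool-axis shift cm [-0.25 -0.1   9.02]
```

View pics/g1.png

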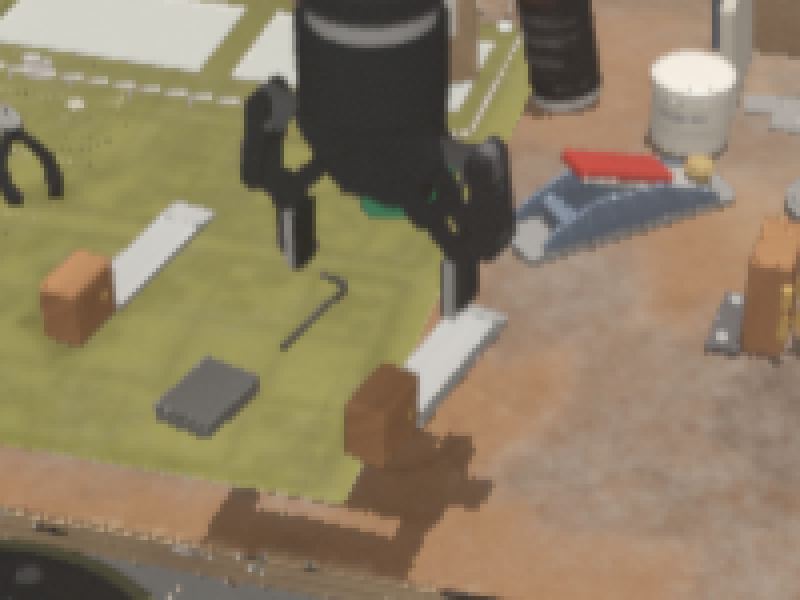

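The open gripper is centred above the grip (crop (380,415)), with clear bench under both fingers. I descend and close.

```bash
python3 -m creep '[[[0,-0.2,-0.1,3,0,0,0],[0,0,0,3,0,0,0],[0,0,0,2.8,0,0,0],[0,0,0,0,0,0,0],[255,0,0,0,0,0,0],[255,0,0,0,0,0,0],[255,0,0,0,0,0,0],[255,0,0,0,0,0,0],[255,0,0,0,0,0,0],[255,0,0,0,0,0,0]]]' 60 >/dev/null
python3 st.py .452 .136 .03
```

```text
t 3.275 tcp [0.4538 0.1367 0.0132] yaw 1.92 tilt z [ 0.001  0.    -1.   ] F [-4.   1.3 10.7] op 0.0251 gf 58.226298093795776
tool-axis shift cm [ 0.18 -0.06 -1.68]
```

```bash
python3 -m creep '[[[255,0,0,-1.5,0,0,0],[255,0,0,-1.5,0,0,0],[255,0,-4,0,0,0,0],[255,0,-4.2,0,0,0,0],[255,0,-4.2,0,0,0,0],[255,0,-4.2,0,0,0,0],[255,0,-4.2,0,0,0,0],[255,0,-4.2,0,0,0,0],[255,0,0,0,0,0,-10],[255,0,0,0,0,0,0]]]' >/dev/null
python3 st.py .4684 -.117 .03
cat > meas.py <<'E'
from h import *
from bench import r
import sys
D=np.array([.664,-.0755]);ya=np.radians(12);F=np.array([[np.cos(ya),np.sin(ya)],[-np.sin(ya),np.cos(ya)]])
zt=float(sys.argv[1])  # expected blade top
for n in("scene","top"):
    d=r.get_image(n);np.savez(f"/tmp/{n}.npz",**d);P=cloud(d);x,y,z=[P[...,i] for i in range(3)]
    hsv=cv2.cvtColor(d["image"],cv2.COLOR_RGB2HSV)
    m=(hsv[...,1]<60)&(hsv[...,2]>120)&(x>.40)&(x<.73)&(abs(y+.1)<.09)&(z>zt-.014)&(z<zt+.012)
    nn,l,st,_=cv2.connectedComponentsWithStats(m.astype(np.uint8));m=l==1+st[1:,4].argmax();v,u=np.where(m)
    p=P[m];pc=np.polyfit(p[:,0],p[:,2],1);q=plane(d,u,v,zt)[:,:2];c=q.mean(0)
    vx=np.linalg.svd(q-c)[2][0];f=(q-D)@F.T
    print(n,m.sum(),"topz",np.median(p[:,2]).round(4),"slope",pc[0].round(3),"yaw",np.degrees(np.arctan(vx[1]/vx[0])).round(1),"door-frame x",np.percentile(f[:,0],[1,99]).round(4),"y mean",f[:,1].mean().round(4))
cv2.imwrite(sys.argv[2],cv2.resize(load("scene")["image"][150:300,240:440,::-1],(800,600),interpolation=3))
E
python3 meas.py .045 pics/m1.png
```

```text
t 4.525 tcp [ 0.4618 -0.1137  0.043 ] yaw 11.82 tilt z [ 0.001 -0.    -1.   ] F [ 0.1 -0.3 -1.9] op 0.0255 gf 59.38781976699829
tool-axis shift cm [-0.58 -0.45  1.3 ]
scene 91 topz 0.0445 slope -0.047 yaw 30.0 door-frame x [-0.1567 -0.1305] y mean 0.0072
top 433 topz 0.0448 slope -0.06 yaw 10.9 door-frame x [-0.1758 -0.0762] y mean 0.0053
```

View pics/m1.png

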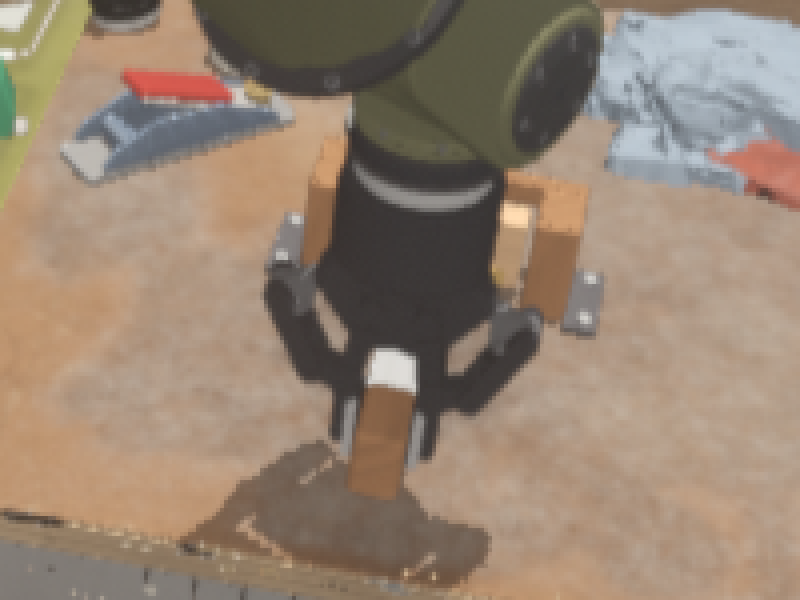

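The gauge is held level in the gripper, pointing through the door (blade at crop (392,368), door behind), about 5 mm left of centre. I correct that, lower it to the bench and check.

```bash
python3 -m creep '[[[255,0,-0.5,1.3,0,0,0],[255,0,0,1.0,0,0,0],[255,0,0,0.4,0,0,0],[255,0,0,0.2,0,0,0],[255,0,0,0,0,0,0]]]' >/dev/null
python3 st.py .5711 -.0953 .0132; python3 meas.py .0148 pics/m2.png
```

```text
t 5.25 tcp [ 0.4628 -0.1183  0.0133] yaw 11.91 tilt z [ 0. -0. -1.] F [ 0.1 -0.2 -1.1] op 0.025 gf 59.47789013385773
tool-axis shift cm [-1.107e+01  1.000e-02  1.000e-02]
scene 123 topz 0.0058 slope -0.026 yaw 8.4 door-frame x [-0.0405  0.0137] y mean -0.0868
top 429 topz 0.015 slope -0.064 yaw 10.9 door-frame x [-0.1757 -0.0751] y mean 0.0002
```

```bash
python3 -m creep '[[[255,-1.2,0,0.05,0,0,0],[255,-1.2,0,0,0,0,0],[255,-1.2,0,0,0,0,0],[255,-1.2,0,0,0,0,0],[255,-1.2,0,0,0,0,0],[255,-1.0,0,0,0,0,0],[255,-1,0,0,0,0,0],[255,0,0,0,0,0,0]]]' | head -5
python3 st.py .5711 -.0953 .0132
```

```text
time_s: 6.35
tcp_pos: [0.5418, -0.1016, 0.0128]
ee_rot: [-0.104, 0.995, -0.0, 0.0]
wrist_force: [2.9, 1.6, -2.2]
opening: 0.0249
t 6.35 tcp [ 0.5418 -0.1016  0.0128] yaw 11.93 tilt z [ 0.001 -0.    -1.   ] F [ 2.9  1.6 -2.2] op 0.0249 gf 59.49702501296997
tool-axis shift cm [-3.    0.01 -0.04]
```

```bash
python3 -m creep '[[[255,-1,0,0,0,0,0],[255,-1,0,0,0,0,0],[255,-1,0,0,0,0,0],[255,-0.2,0,0,0,0,0],[255,0,0,0,0,0,0],[255,0,0,0,0,0,0]]]' >/dev/null
python3 st.py .5711 -.0953 .0132; python3 meas.py .0148 pics/m3.png
python3 - <<'E'
from h import *
S,T=load("scene"),load("top")
for n,d in(("scene",S),("top",T)):
    P=cloud(d);h=cv2.cvtColor(d["image"],cv2.COLOR_RGB2HSV)
    m=(P[...,0]>.62)&(P[...,0]<.72)&(abs(P[...,1]+.075)<.05)&(P[...,2]>.048)&(P[...,2]<.066)&(h[...,2]>170)&(h[...,1]>50)
    print(n,m.sum(),"leaf top z",np.median(P[m][:,2]) if m.any() else None)
t=load("top")["image"][110:200,260:380,::-1];cv2.imwrite("pics/m4.png",cv2.resize(t,(800,600),interpolation=3))
E
```

```text
t 7.1 tcp [ 0.5722 -0.0952  0.0127] yaw 11.91 tilt z [ 0.  0. -1.] F [-0.9  0.1 -2.6] op 0.025 gf 58.71857464313507
tool-axis shift cm [ 0.11  0.01 -0.05]
scene 121 topz 0.006 slope -0.028 yaw 9.5 door-frame x [-0.0403  0.0161] y mean -0.0868
top 93 topz 0.0151 slope 0.017 yaw -4.7 door-frame x [-0.0529 -0.0103] y mean 0.006
scene 22 leaf top z 0.06346165070478266
top 289 leaf top z 0.061197158575642896
```

View pics/m4.png

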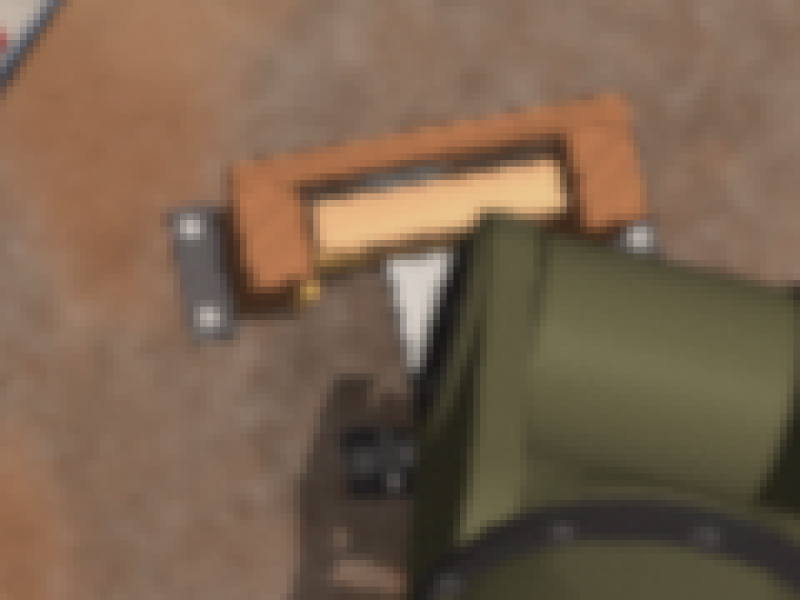

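The blade goes under the leaf (crop (420,290)) and its tip shows behind it near (420,178); the leaf is up about 5 mm. I release and rise.

```bash
python3 -m creep '[[[0,0,0,0,0,0,0],[0,0,0,0,0,0,0],[0,0,0,0,0,0,0],[0,0,0,0,0,0,0],[0,0,0,-1.5,0,0,0],[0,0,0,-3,0,0,0],[0,0,0,-4,0,0,0],[0,3,0,-4,0,0,0],[0,5,0,-3,0,0,0],[0,5,0,0,0,0,0]]]' >/dev/null
python3 -m creep '[[[0,5,0,0,0,0,0],[0,0,0,0,0,0,0]]]' >/dev/null
python3 st.py 0 0 0; python3 meas.py .0148 pics/m5.png
python3 - <<'E'
from h import *
T=load("top");P=cloud(T);z=P[...,2]
ya=np.radians(12);F=np.array([[np.cos(ya),np.sin(ya)],[-np.sin(ya),np.cos(ya)]])
h=cv2.cvtColor(T["image"],cv2.COLOR_RGB2HSV)
m=(P[...,0]>.62)&(P[...,0]<.72)&(abs(P[...,1]+.075)<.05)&(z>.048)&(z<.066)&(h[...,2]>170)&(h[...,1]>50);print("leaf",np.median(z[m]))
g=(z>.034)&(z<.05)&(P[...,0]>.5)&(P[...,0]<.61)&(abs(P[...,1]+.09)<.05)
if g.any(): print("grip",g.sum(),P[g].mean(0).round(4),"door frame",(F@(P[g][:,:2].mean(0)-[.664,-.0755])).round(4))
cv2.imwrite("pics/m6.png",cv2.resize(T["image"][100:250,220:420,::-1],(800,600),interpolation=3))
E
```

```text
t 8.7 tcp [ 0.3943 -0.1327  0.169 ] yaw 11.82 tilt z [ 0.001 -0.001 -1.   ] F [ 0.5 -0.1  1.3] op 0.0854 gf 0.0
tool-axis shift cm [35.9  21.07 16.84]
scene 121 topz 0.0135 slope -0.046 yaw 35.0 door-frame x [-0.0532 -0.0099] y mean -0.0004
top 260 topz 0.0146 slope 0.0 yaw 12.3 door-frame x [-0.0717 -0.0107] y mean -0.0008
leaf 0.060516872508331654
grip 169 [ 0.5719 -0.0967  0.0402] door frame [-0.0945 -0.0016]
```

View pics/m6.png

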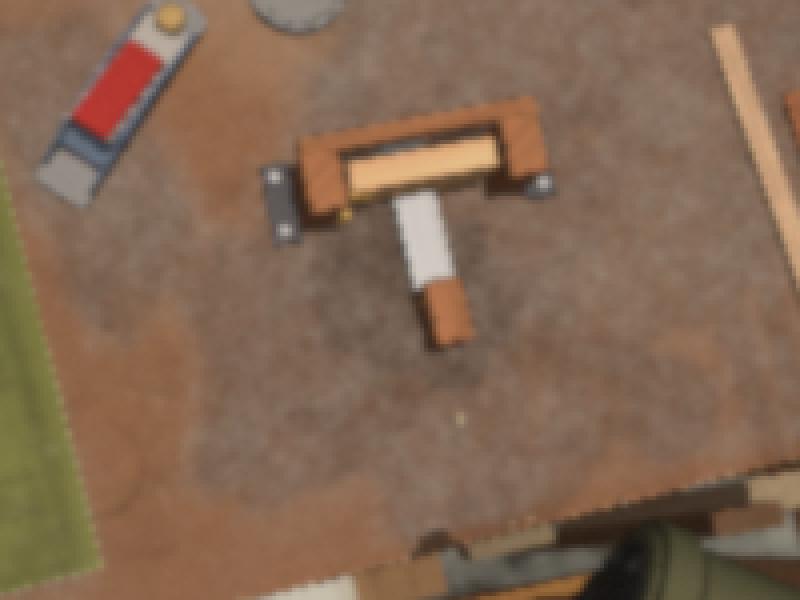

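The gauge lies flat and square under the leaf: grip at crop (448,312), 94 mm before the leaf, and the leaf up about 4 mm. The robot is clear of it, so I hand in.

```bash
python3 -c "
from bench import r
print(r.job_done())"
```

```text
the job is handed in; nothing more can be done
None
```

The job is handed in, verdict not shown: the thick gauge lies let go under the door, grip centre about 94 mm before the leaf's middle, leaf lifted about 4 mm, and I never touched the thin gauge.

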